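# Clear the feeder lid, then hold it open

## Task

Candy pieces have spilled on the shut lid of the feeder. Take the blue scraper, wipe all four off the lid's side into the white catch pan without touching them with the gripper, and stand the scraper back upright in the middle of its green mat; only then raise the lid by its front bar and hold it open at 60 degrees for the refill. The lid falls shut by itself, so finish while still holding it there; leave the tins and the spray bottle alone.

Things in the scene. Friction and masses are not known exactly. Their poses are not given: they have to be found in the camera images.
- feeder: the fixed candy feeder: a stainless trough on a grey drive base, 180 deep x 230 wide x 120 mm high. Origin on the table under its centre; its x axis points from the front (handle side, towards the robot) to the hinge, y to its left, z up; turned up to 0.15 rad from the world axes.
- lid_plate (a point): centre of the lid's top face; the shut lid, a flat stainless plate 5 mm thick, is 200 mm deep (along the feeder's x) and 280 mm wide (y), its middle right above the feeder's origin and its top face 125 mm above the table; it overhangs the trough by 25 mm on either side, above the pan's rim
- lid (a joint): the lid's hinge angle, rad: 0 shut and level, growing as the front edge rises, stop at 1.75; 60 degrees is 1.047. Nothing holds the lid (plate and bar together about 0.5 to 0.75 kg): it falls shut when let go
- lid_hinge (a point): middle of the hinge axis, at the far edge of the lid (100 mm behind the feeder's centre), 122.5 mm above the table; the axis runs along the feeder's y
- lid_handle (a point): middle of the lid's front bar, a round steel bar 12 mm thick and 160 mm long along the feeder's y, in the plane of the lid, 45 mm ahead of the lid's front edge on two end struts (39 mm free gap between bar and lid, free space below) and 245 mm from the hinge axis. It rises on an arc about the hinge; being round it can turn between the fingers
- pan: the white open catch pan, fixed, 270 (x) x 240 (y) x 65 mm high, walls 4 mm; it stands against the feeder's left or right side, its rim reaching 20 mm under the lid's edge. Origin under its centre, 240 mm to the side of the feeder's centre and 20 mm nearer the front, axes parallel to the feeder's
- mat: the green mat for the scraper, fixed on the table on the feeder's other side, 240 (x) x 200 (y) x 3 mm thick; origin under its centre, 240 mm to the side of the feeder's centre and 20 mm nearer the front
- scraper: the blue scraper block, about 160 g, standing upright on the mat: a foot 150 long (x) x 28 (y) x 22 mm high, and on it an upright grip rib 110 long (x) x 18 thick (y), up to 80 mm above the underside. Origin at the centre of the underside, z up
- candy_1: orange hard-candy piece, a rounded bar 28 x 22 x 13 mm high, 11 g, lying flat on the shut lid; origin at the centre of its underside; somewhere within 70 mm of the lid's middle across the width and within 52 mm along the depth
- candy_2: orange hard-candy piece, a rounded bar 28 x 22 x 13 mm high, 11 g, lying flat on the shut lid; origin at the centre of its underside; somewhere within 70 mm of the lid's middle across the width and within 52 mm along the depth
- candy_3: orange hard-candy piece, a rounded bar 28 x 22 x 13 mm high, 11 g, lying flat on the shut lid; origin at the centre of its underside; somewhere within 70 mm of the lid's middle across the width and within 52 mm along the depth
- candy_4: orange hard-candy piece, a rounded bar 28 x 22 x 13 mm high, 11 g, lying flat on the shut lid; origin at the centre of its underside; somewhere within 70 mm of the lid's middle across the width and within 52 mm along the depth
- tin_a: open aluminium tin, 68 mm across, 44 mm high, on the table near the robot's left; leave alone; origin under its centre
- tin_b: a like tin near the robot's right; leave alone
- tin_c: a like tin standing on the white scale at the left; leave alone
- spray: white spray bottle, 72 mm across, 183 mm high, at the right; leave alone; origin under its centre

How it is judged:
On the way, in this order (a step that is already met when the one before it is completed fails the run):
1. all four candy pieces lie in the catch pan, the lid still shut (x of candy_1 in the frame of pan between -0.132 and 0.132 m and y of candy_1 in the frame of pan between -0.117 and 0.117 m and z of candy_1 in the frame of pan between -0.01 and 0.05 m and x of candy_2 in the frame of pan between -0.132 and 0.132 m and y of candy_2 in the frame of pan between -0.117 and 0.117 m and z of candy_2 in the frame of pan between -0.01 and 0.05 m and x of candy_3 in the frame of pan between -0.132 and 0.132 m and y of candy_3 in the frame of pan between -0.117 and 0.117 m and z of candy_3 in the frame of pan between -0.01 and 0.05 m and x of candy_4 in the frame of pan between -0.132 and 0.132 m and y of candy_4 in the frame of pan between -0.117 and 0.117 m and z of candy_4 in the frame of pan between -0.01 and 0.05 m and value of joint lid below 0.1 rad), for 0.2 s.
2. the scraper stands upright on its mat, let go (horizontal distance between scraper and mat below 0.05 m and angle between scraper's own z axis and vertical below 0.1 rad and height (world z) of scraper below 0.012 m and contact force between the fingers and scraper below 0.1 N), for 0.2 s.
3. the fingers hold the lid open at 60 degrees (value of joint lid between 0.942 and 1.152 rad and contact force between the fingers and lid above 0.5 N and velocity of joint lid between -0.1 and 0.1 rad/s and contact force between scraper and lid below 0.1 N), for 0.3 s.
At the end, for the whole second after the job is handed in: the lid is held still by the fingers at 60 degrees, give or take 6, with nothing else under it; all four candy pieces are in the pan; the scraper stands upright on its mat, its centre within 50 mm of the mat's centre, not touched (all of step 2 and all of step 3 and x of candy_1 in the frame of pan between -0.132 and 0.132 m and y of candy_1 in the frame of pan between -0.117 and 0.117 m and z of candy_1 in the frame of pan between -0.01 and 0.05 m and x of candy_2 in the frame of pan between -0.132 and 0.132 m and y of candy_2 in the frame of pan between -0.117 and 0.117 m and z of candy_2 in the frame of pan between -0.01 and 0.05 m and x of candy_3 in the frame of pan between -0.132 and 0.132 m and y of candy_3 in the frame of pan between -0.117 and 0.117 m and z of candy_3 in the frame of pan between -0.01 and 0.05 m and x of candy_4 in the frame of pan between -0.132 and 0.132 m and y of candy_4 in the frame of pan between -0.117 and 0.117 m and z of candy_4 in the frame of pan between -0.01 and 0.05 m); the arm keeps its last pose, push and grip.
It fails at once if the lid is raised (over 0.15 rad) before all the candy is in the pan (value of joint lid above 0.15 rad and not ((x of candy_1 in the frame of pan between -0.132 and 0.132 m and y of candy_1 in the frame of pan between -0.117 and 0.117 m and z of candy_1 in the frame of pan between -0.01 and 0.05 m) and (x of candy_2 in the frame of pan between -0.132 and 0.132 m and y of candy_2 in the frame of pan between -0.117 and 0.117 m and z of candy_2 in the frame of pan between -0.01 and 0.05 m) and (x of candy_3 in the frame of pan between -0.132 and 0.132 m and y of candy_3 in the frame of pan between -0.117 and 0.117 m and z of candy_3 in the frame of pan between -0.01 and 0.05 m) and (x of candy_4 in the frame of pan between -0.132 and 0.132 m and y of candy_4 in the frame of pan between -0.117 and 0.117 m and z of candy_4 in the frame of pan between -0.01 and 0.05 m))).
It fails at once if the lid is raised before the scraper is back on its mat (value of joint lid above 0.15 rad and not (horizontal distance between scraper and mat below 0.05 m and angle between scraper's own z axis and vertical below 0.1 rad and height (world z) of scraper below 0.012 m)).
It fails at once if the gripper touches a candy piece (contact force between any of the fingers, the arm and candy_1 above 0.5 N or contact force between any of the fingers, the arm and candy_2 above 0.5 N or contact force between any of the fingers, the arm and candy_3 above 0.5 N or contact force between any of the fingers, the arm and candy_4 above 0.5 N).
It fails at once if a tin or the spray bottle is moved by over 30 mm (distance of any of tin_a, tin_b, tin_c, spray from where it was at the start of the episode above 0.03 m).
It also fails if it takes over 61 s, if anything falls off the work surface, if the arm or the gripper's body presses on something with over 40 N, if the wrist force passes 120 N, or if a joint passes its speed limit or range.

## Robot

A 7-joint arm with a two-finger parallel gripper is mounted at the origin on the work surface. World frame = base frame: x ahead of the robot, y to its left, z up, the work surface at z = 0. Lengths are in m, angles in rad, forces in N, time in s.
With the tool pointing down it reaches from about 0.425 to 0.925 m from the base axis. Payload 6.8 kg.
Tool frame: the origin (TCP) lies at the very end of the fingers, on their centre line; the grasp point (between the pads) lies 19 mm behind it; z points along the fingers, y is the line along which they close (so a half turn about z gives the same grasp; the last joint's range is limited). The gripper opens to 85 mm and grips with 20 to 120 N. Pads are 22 mm wide; open, the fingers measure 114 mm over their backs; the gripper's body (76 mm by 85 mm) begins 54 mm behind the grasp point. The pads swing forward as they close: fully open they stand 13 mm farther back than shut.
Start: joints at [1.208, 0.477, 0.022, 1.555, -0.011, 1.109, -0.083], TCP at [0.17, -0.653, 0.231] pointing down, gripper open.
Joint ranges: [-2.96, 2.96], [-0.34, 2.1], [-1.41, 1.46], [0.24, 2.44], [-1.37, 4.51], [0.17, 1.92], [-2.96, 2.96]. Speed limits (rad/s): [2.39, 2.39, 3.14, 3.14, 3.14, 3.14, 3.14].

## Interface

Orientations are given as a rotation vector (axis times angle).
In Python, from bench import monitor, optics, r gives the robot as it stands.
- The arm moves only by the shell command python3 -m crank 'ROWS' [OPENING] [FORCE]. ROWS is JSON, a list of rows, each a list of 2 entries, a list of its own where there are three numbers: the shift along the tool's x, y, z in cm, then the turn, a rotation vector about the tool's x, y, z in rad. A call has 1 to 5 rows; each row shifts and turns the commanded pose from where the row before left it, along the tool's axes as they then stand; what a row does not reach is not made up. A row lasts 1/10 s, in which the tool goes at most 50 mm and 8.59 degrees, less where a joint would pass 70% of its speed; a pose out of reach is approached as far as the arm can. A call is refused whole if a number of a shift passes 5 or a number of a turn 0.15, either way. A call with a gripper value outside its range is refused whole. OPENING is the finger opening in cm, from 0 to 8.54, set as the call begins (- or left out, the last holds). The fingers move at their own pace and stop on an object; FORCE is the grip in N (left out, the last holds). Time passes only in rows, so rows that do not move let the fingers close. It gives the time, the measured TCP pose, the force, the opening and the grip force at its end, in the units of the state.
- monitor.get_obs(): the state, without advancing time (a new reading comes with each control period).
- optics.grab_frame(name): name is "side" or "top"; returns (picture, depth): 420x560x3 uint8, red, green, blue; 420x560 float32, m along the optical axis (not along the pixel's ray), 0 where there is no reading.
- optics.camera_model(name): a dict with "vertical_fov" (degrees; the focal length in pixels is half the picture's height over the tangent of half this angle, whatever the lens; pixels are square), "cx", "cy" (the principal point, pixels), "R" (3x3) and "t" (3): a world point X has camera coordinates R X + t. Camera axes: x right, y down, z forward; pixel columns grow to the right and rows downward; lengths in m; the calibration is good to about 2 mm. A picture is of the moment at which its call begins. camera_model takes no time and is no camera call.
- r.hand_in(): hands the job in; it is judged then, once.
The state is a dict: "clock": time; "joints": joint angles; "qvel": joint speeds; "tau": joint torques, N m; "tcp_pos": TCP position; "orientation": TCP orientation; "contact_force": force on the tool from outside, world axes, zero at the start; "moment": the same for the moment, N m; "grip_width": finger opening in m; "gripper_force": force on a finger pad.
Only numpy, scipy, OpenCV 4.12 (cv2) and the standard library are available. Lean on these libraries where they do the work, as an engineer would, in place of code of your own. Each camera call takes 0.05 s, during which the arm holds its last target. There are 200 camera calls.

## Working session

There is one attempt and no reset: what is moved stays moved. The work goes in short steps, Python scripts to look and compute and a shell command to move; the robot and the scene stay as the last step left them, time stands still between calls to the robot, and variables do not carry over. Pictures are saved under pics/ and viewed, at most 12 in all, crops included, and the job is handed in when it is done.

```bash
ls; mkdir -p pics; cat > h.py <<'E'
import numpy as np, cv2
from bench import monitor, optics, r
from scipy.spatial.transform import Rotation as Ro
def px2w(name,u,v,d=None,z=None):
    m=optics.camera_model(name);f=210/np.tan(np.radians(m["vertical_fov"])/2)
    R=np.array(m["R"]);t=np.array(m["t"]);ray=np.array([(u-m["cx"])/f,(v-m["cy"])/f,1.])
    if d is None:
        o=-R.T@t; w=R.T@ray; return o+w*(z-o[2])/w[2]
    return R.T@(ray*d-t)
def st():
    s=monitor.get_obs();print({k:np.round(v,4).tolist() for k,v in s.items() if k!='qvel' and k!='tau'});print(np.round(Ro.from_rotvec(s["orientation"]).as_matrix(),3));return s
E
python3 - <<'E'
from h import *
st()
for n in("top","side"):
    p,d=optics.grab_frame(n);cv2.imwrite(f"pics/{n}0.png",p[:,:,::-1]);np.save(f"{n}0.npy",d);m=optics.camera_model(n);print(n,m)
E
```

```text
pics
{'clock': 0.0, 'joints': [1.2079, 0.4778, 0.0223, 1.5565, -0.0115, 1.1093, -0.0831], 'tcp_pos': [0.17, -0.6526, 0.2303], 'orientation': [-3.1143, -0.3989, 0.0006], 'contact_force': [0.4035, 0.9298, 0.0583], 'moment': [0.0323, -0.0519, 0.0164], 'gripper_force': 0.0, 'grip_width': 0.0853}
[[ 0.968  0.252 -0.001]
 [ 0.252 -0.968  0.002]
 [-0.    -0.002 -1.   ]]
top {'vertical_fov': 43.865857750067846, 'cx': 276.82792813867184, 'cy': 210.628323435594, 'R': array([[-0.07150413, -0.99743976,  0.00104378],
       [-0.97383854,  0.06958584, -0.21632453],
       [ 0.21569805, -0.01648457, -0.97632096]]), 't': array([0.07770299, 0.50728258, 1.52896376])}
side {'vertical_fov': 52.49426841668067, 'cx': 275.4660646272767, 'cy': 204.6526653764792, 'R': array([[-0.75245507, -0.65819436, -0.02432201],
       [-0.39841192,  0.48425325, -0.77895233],
       [ 0.52448004, -0.57643645, -0.62661129]]), 't': array([0.4305952 , 0.25496362, 1.47103837])}
```

View pics/top0.png

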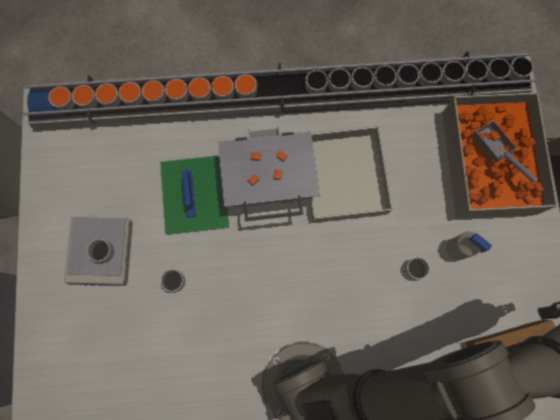

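View pics/side0.png

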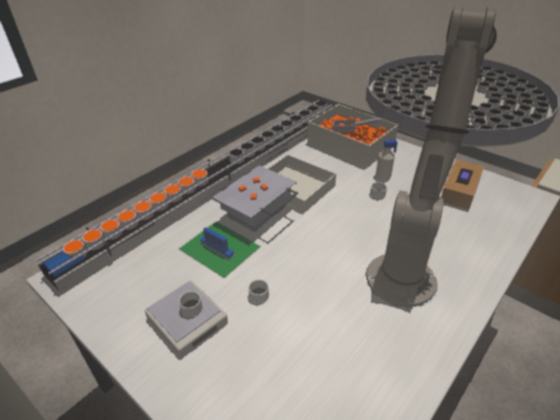

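```bash
python3 - <<'E'
from h import *
p=cv2.imread("pics/top0.png")
cv2.imwrite("pics/crop0.png",cv2.resize(p[122:242,155:325],None,fx=4.7,fy=4.7,interpolation=cv2.INTER_CUBIC))
d=np.load("top0.npy");hs=cv2.cvtColor(p,cv2.COLOR_BGR2HSV)
def blobs(mask,z,lab,mn):
    n,l,s,c=cv2.connectedComponentsWithStats(mask.astype(np.uint8))
    for i in range(1,n):
        if s[i,4]>=mn and 150<c[i,0]<330 and 125<c[i,1]<250:
            P=np.array([px2w("top",x,y,d[y,x]) for y,x in np.argwhere(l==i)])
            b=np.array([px2w("top",x,y,z=z) for y,x in np.argwhere(l==i)])
            print(lab,s[i,4],c[i].round(1),"plane",px2w("top",*c[i],z=z).round(4),"depth med",np.median(P,0).round(4),"rect",cv2.minAreaRect(b[:,:2].astype(np.float32)))
H,S,V=hs[...,0],hs[...,1],hs[...,2]
blobs((H<15)&(S>150)&(V>80),.138,"candy",8)
blobs((H>40)&(H<80)&(S>100),.003,"mat",300)
blobs((H>100)&(H<130)&(S>100)&(V>30),.08,"blue",20)
E
```

```text
candy 50 [255.5 155.8] plane [0.6628 0.0934 0.138 ] depth med [0.6624 0.0926 0.1396] rect ((0.6621137857437134, 0.09356188774108887), (0.020744526758790016, 0.018523981794714928), 85.91993713378906)
candy 49 [281.4 155.3] plane [0.6589 0.0174 0.138 ] depth med [0.6581 0.0175 0.1392] rect ((0.6590931415557861, 0.01748840883374214), (0.023956162855029106, 0.018584266304969788), 50.87044906616211)
candy 51 [277.4 174.2] plane [0.6019 0.0334 0.138 ] depth med [0.602  0.0338 0.1379] rect ((0.6026127338409424, 0.03433528542518616), (0.017513971775770187, 0.024331679567694664), 85.82421875)
candy 50 [253.3 179.2] plane [0.5918 0.1043 0.138 ] depth med [0.5916 0.1046 0.1397] rect ((0.591324508190155, 0.10438605397939682), (0.01777646504342556, 0.02555854059755802), 35.89453125)Traceback (most recent call last):
  File "<stdin>", line 14, in <module>
  File "<stdin>", line 9, in blobs
  File "h.py", line 5, in px2w
    m=optics.camera_model(name);f=210/np.tan(np.radians(m["vertical_fov"])/2)
ValueError: time passes only in moves, steps and waits
```

View pics/crop0.png

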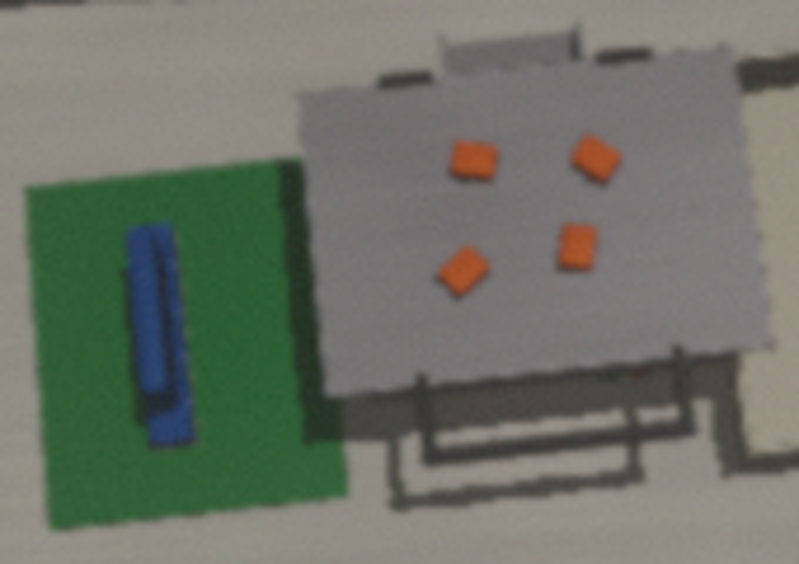

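```bash
sed -i 's/^def px2w/CM={n:optics.camera_model(n) for n in ("top","side")}\ndef px2w/; s/m=optics.camera_model(name)/m=CM[name]/' h.py; python3 - <<'E'
from h import *
print("cam",-CM["top"]["R"].T@CM["top"]["t"])
def c(u,v,z): return px2w("top",155+u/4.7-.4,122+v/4.7-.4,z=z)[:2].round(4)
L=[c(*q,.125) for q in((300,95),(735,45),(772,345),(326,396))]
print("lid",L,np.mean(L,0))
for a,b in((0,1),(3,2),(3,0),(2,1)): e=L[b]-L[a];print(np.hypot(*e),np.arctan2(e[1],e[0]))
print("bar",c(430,455,.1225),c(690,428,.1225))
print("mat",c(27,187,.003),c(50,528,.003),c(347,493,.003))
print("foot",c(195,440,.022),c(150,447,.022),c(175,225,.022),"rib",[c(*q,.08) for q in((127,232),(155,228),(142,394),(168,390))])
d=np.load("top0.npy");p=cv2.cvtColor(cv2.imread("pics/top0.png"),cv2.COLOR_BGR2HSV)
m=(p[...,0]>100)&(p[...,0]<130)&(p[...,1]>100);m[:,:170]=0;m[:,210:]=0;m[:160]=0;m[230:]=0
P=np.array([px2w("top",x,y,d[y,x]) for y,x in np.argwhere(m)])
for lo,hi in((.07,.09),(.012,.035)):
    Q=P[(P[:,2]>lo)&(P[:,2]<hi)];print(len(Q),Q.mean(0),cv2.minAreaRect(Q[:,:2].astype(np.float32)))
E
```

```text
cam [0.16977291 0.06740867 1.60241592]
lid [array([0.7187, 0.2015]), array([ 0.7326, -0.0773]), array([ 0.5341, -0.0833]), array([0.5213, 0.1947])] [0.626675 0.0589  ]
0.27914628781339723 -1.5209810463334303
0.27829452024788415 -1.524785656760807
0.1975170878683665 0.034434205511508775
0.19859065939766654 0.030217499719121237
bar [0.4801 0.1329] [ 0.4856 -0.0283]
mat [0.7111 0.4015] [0.4738 0.3918] [0.4833 0.1946]
foot [0.5222 0.2912] [0.5196 0.3209] [0.6709 0.299 ] rib [array([0.65  , 0.3216]), array([0.6514, 0.3035]), array([0.5417, 0.3155]), array([0.5431, 0.2989])]
206 [0.59344752 0.30976338 0.08305316] ((0.5960996747016907, 0.31044626235961914), (0.1113581582903862, 0.018061185255646706), 3.0520291328430176)
168 [0.58195667 0.30361163 0.02597657] ((0.5956883430480957, 0.30990758538246155), (0.14886732399463654, 0.02719765156507492), 2.572683095932007)
```

```bash
python3 -m crank '[[[0,0,-3],[0,0,0.105]],[[0,0,-3],[0,0,0.105]],[[3.4,-2.3,0],[0,0,0]],[[3.4,-2.3,0],[0,0,0]],[[3.4,-2.3,0],[0,0,0]]]' 8.5 40
python3 -m crank '[[[3.4,-2.3,0],[0,0,0]],[[3.4,-2.3,0],[0,0,0]],[[3.4,-2.3,0],[0,0,0]],[[3.4,-2.3,0],[0,0,0]],[[3.4,-2.3,0],[0,0,0]]]'
cat >> h.py <<'E'
def go(x,y,z,yaw):
    s=monitor.get_obs();R=Ro.from_rotvec(s["orientation"]);T=Ro.from_matrix(np.array([[np.cos(yaw),np.sin(yaw),0],[np.sin(yaw),-np.cos(yaw),0],[0,0,-1]]))
    d=np.array([x,y,z])-s["tcp_pos"]
    print("t",round(s["clock"],2),"tcp",np.round(s["tcp_pos"],4),"cm now-axes",(R.inv().apply(d)*100).round(2),"cm target-axes",(T.inv().apply(d)*100).round(2),"turn",(R.inv()*T).as_rotvec().round(4),"F",np.round(s["contact_force"],1),"grip",round(s["grip_width"],4),round(s["gripper_force"],1))
E
python3 -c "
from h import *
go(.596,.31,.25,.045)"
```

```text
clock: 0.6
tcp_pos: [0.2697, -0.5787, 0.2911]
orientation: [-3.14, -0.069, 0.0]
contact_force: [1.8, -0.4, 0.0]
grip_width: 0.0849
gripper_force: 0.0
clock: 1.1
tcp_pos: [0.4346, -0.4559, 0.291]
orientation: [-3.14, -0.07, 0.001]
contact_force: [0.6, -0.6, 0.4]
grip_width: 0.0849
gripper_force: 0.0
t 1.1 tcp [ 0.4346 -0.4559  0.291 ] cm now-axes [ 19.55 -75.8    4.12] cm target-axes [ 19.57 -75.79   4.1 ] turn [-0.0004  0.0005 -0.0004] F [ 0.6 -0.6  0.4] grip 0.0849 0.0
```

```bash
python3 -m crank '[[[1,-3,0],[0,0,0]],[[1,-3,0],[0,0,0]],[[1,-3,0],[0,0,0]],[[1,-3,0],[0,0,0]],[[1,-3,0],[0,0,0]]]' >/dev/null
python3 -m crank '[[[1,-3,0],[0,0,0]],[[1,-3,0],[0,0,0]],[[1,-3,0],[0,0,0]],[[1,-3,0],[0,0,0]],[[1,-3,0],[0,0,0]]]' >/dev/null
python3 -m crank '[[[1,-3.5,0],[0,0,0]],[[1,-3.5,0],[0,0,0]],[[1,-3.5,0],[0,0,0]],[[1,-3.5,0],[0,0,0]],[[1,-3.5,0],[0,0,0]]]' >/dev/null
python3 -m crank '[[[0,-3.5,0],[0,0,0]],[[0,-3.5,0],[0,0,0]],[[0,-3.5,0],[0,0,0]],[[0,-3,0],[0,0,0]],[[0,-3,0],[0,0,0]]]' >/dev/null
python3 -m crank '[[[0,0,0],[0,0,0]],[[0,0,0],[0,0,0]]]' >/dev/null
python3 -c "
from h import *
go(.596,.31,.15,.045)"
```

```text
t 3.3 tcp [0.5544 0.1892 0.2908] cm now-axes [  4.73 -11.88  14.07] cm target-axes [  4.7  -11.88  14.08] turn [0.0005 0.001  0.0014] F [ 1.2 -0.2  0.2] grip 0.0852 0.0
```

```bash
python3 -m crank '[[[1.2,-3,0],[0,0,0]],[[1.2,-3,1],[0,0,0]],[[1.2,-3,3],[0,0,0]],[[1.1,-2.9,4],[0,0,0]],[[0,0,4],[0,0,0]]]' >/dev/null
python3 -m crank '[[[0,0,2],[0,0,0]],[[0,0,0],[0,0,0]],[[0,0,0],[0,0,0]]]' >/dev/null
python3 -c "
from h import *
go(.596,.31,.043,.045)
p,d=optics.grab_frame('side');cv2.imwrite('pics/s1.png',cv2.resize(p[160:320,130:330,::-1],None,fx=3.5,fy=3.5,interpolation=cv2.INTER_CUBIC))"
```

```text
t 4.1 tcp [0.5972 0.3081 0.1522] cm now-axes [-0.11 -0.2  10.92] cm target-axes [-0.11 -0.19 10.92] turn [ 0.0007 -0.0002 -0.0021] F [0.2 0.7 0.4] grip 0.0852 0.0
```

View pics/s1.png

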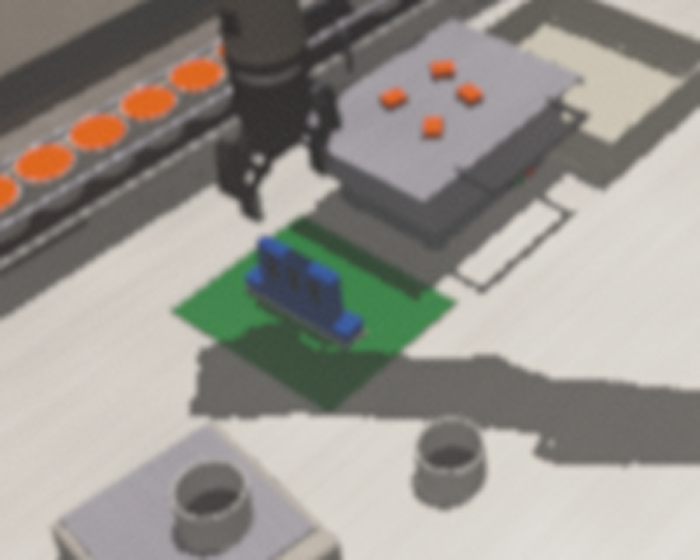

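The gripper (crop ~(265,170)) hangs over the scraper's rib (~(300,280)), with the fingers on either side of it and the candy undisturbed on the lid. I'll descend and grip.

```bash
python3 -m crank '[[[-0.1,-0.2,2.5],[0,0,0]],[[0,0,3],[0,0,0]],[[0,0,3],[0,0,0]],[[0,0,2.4],[0,0,0]],[[0,0,0],[0,0,0]]]' >/dev/null
python3 -m crank '[[[0,0,0],[0,0,0]],[[0,0,0],[0,0,0]],[[0,0,0],[0,0,0]],[[0,0,0],[0,0,0]],[[0,0,0],[0,0,0]]]' 0 60
python3 -m crank '[[[0,0,0],[0,0,0]],[[0,0,0],[0,0,0]],[[0,0,0],[0,0,0]]]'
python3 -c "
from h import *
go(.596,.31,.043,.045)"
```

```text
clock: 5.15
tcp_pos: [0.5956, 0.3115, 0.0436]
orientation: [-3.14, -0.07, -0.002]
contact_force: [-1.8, -1.7, 3.8]
grip_width: 0.0175
gripper_force: 60.6
clock: 5.45
tcp_pos: [0.5956, 0.3116, 0.0436]
orientation: [-3.141, -0.07, -0.001]
contact_force: [-1.0, -1.7, 5.7]
grip_width: 0.0176
gripper_force: 60.7
t 5.45 tcp [0.5956 0.3116 0.0436] cm now-axes [0.03 0.16 0.06] cm target-axes [0.03 0.16 0.06] turn [-0.0002 -0.0009 -0.0003] F [-1.  -1.7  5.7] grip 0.0176 60.7
```

```bash
python3 -m crank '[[[0,0,-2],[0,0,0]],[[0,0,-3.5],[0,0,0]],[[0,0,-4],[0,0,0]],[[0,0,-4],[0,0,0]],[[0,0,-3],[0,0,0]]]' >/dev/null
python3 -m crank '[[[0.5,3,0],[0,0,0]],[[0.5,3,0],[0,0,0]],[[0.5,3,0],[0,0,0]],[[0.5,3,0],[0,0,0]],[[0,2.8,0],[0,0,0]]]' >/dev/null
python3 -m crank '[[[0,0,0],[0,0,0]],[[0,0,2],[0,0,0]],[[0,0,0],[0,0,0]],[[0,0,0],[0,0,0]]]'
python3 -c "
from h import *
go(.624,.165,.1675,.045)
p,d=optics.grab_frame('side');cv2.imwrite('pics/s2.png',cv2.resize(p[130:270,180:350,::-1],None,fx=4,fy=4,interpolation=cv2.INTER_CUBIC))"
```

```text
clock: 6.85
tcp_pos: [0.6212, 0.1651, 0.1874]
orientation: [3.141, 0.072, -0.003]
contact_force: [-0.4, 1.3, -0.7]
grip_width: 0.0177
gripper_force: 59.9
t 6.85 tcp [0.6212 0.1651 0.1874] cm now-axes [0.28 0.02 1.99] cm target-axes [0.28 0.02 1.99] turn [-0.      0.0016  0.0008] F [-0.4  1.3 -0.7] grip 0.0177 59.9
```

View pics/s2.png

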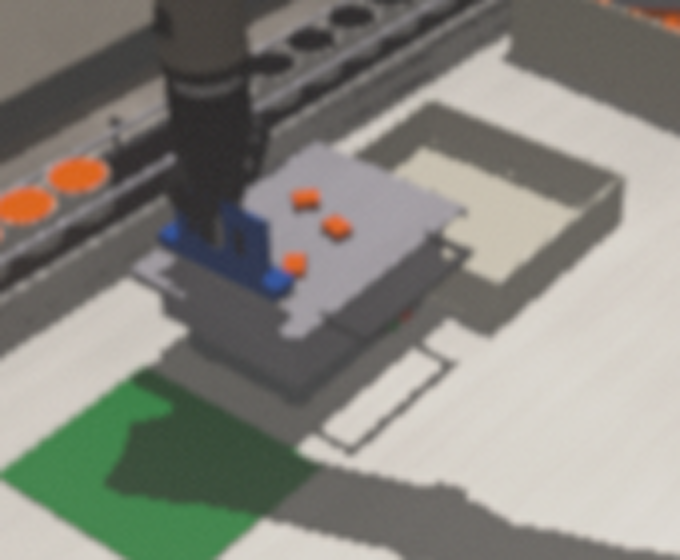

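The scraper is held level about 2 cm over the lid's near-mat edge (crop ~(225,260)), and three candies are visible ahead of it. I'll lower it in small steps while watching the force.

```bash
python3 -m crank '[[[0.3,0,0.8],[0,0,0]],[[0,0,0.8],[0,0,0]],[[0,0,0.2],[0,0,0]],[[0,0,0],[0,0,0]],[[0,0,0],[0,0,0]]]'
python3 -m crank '[[[0,0,0.1],[0,0,0]],[[0,0,0],[0,0,0]],[[0,0,0],[0,0,0]]]'
```

```text
clock: 7.4
tcp_pos: [0.6249, 0.1646, 0.1698]
orientation: [-3.141, -0.07, 0.0]
contact_force: [0.3, -0.5, -1.8]
grip_width: 0.0176
gripper_force: 59.9
clock: 7.7
tcp_pos: [0.6249, 0.1646, 0.169]
orientation: [-3.141, -0.07, -0.0]
contact_force: [-1.0, -0.3, -1.0]
grip_width: 0.0178
gripper_force: 59.9
```

```bash
python3 -m crank '[[[0,0.5,0.15],[0,0,0]],[[0,1,0],[0,0,0]],[[0,1.2,0],[0,0,0]],[[0,1.2,0],[0,0,0]],[[0,1.2,0],[0,0,0]]]' | sed -n '2p;4p'
python3 -m crank '[[[0,1.2,0],[0,0,0]],[[0,1.2,0],[0,0,0]],[[0,1.2,0],[0,0,0]],[[0,1.2,0],[0,0,0]],[[0,1.2,0],[0,0,0]]]' | sed -n '2p;4p'
python3 -m crank '[[[0,1.2,0],[0,0,0]],[[0,1.2,0],[0,0,0]],[[0,1,0],[0,0,0]],[[0,0.5,0],[0,0,0]],[[0,0,0],[0,0,0]]]' | sed -n '2p;4p'
python3 -c "
from h import *
go(.63,-.085,.1675,.045)
p,d=optics.grab_frame('top');cv2.imwrite('pics/t3.png',cv2.resize(p[110:240,200:400,::-1],None,fx=4,fy=4,interpolation=cv2.INTER_CUBIC))"
```

```text
tcp_pos: [0.6273, 0.1118, 0.1673]
contact_force: [0.1, -0.6, -0.8]
tcp_pos: [0.6299, 0.0528, 0.1673]
contact_force: [0.1, -0.1, -0.7]
tcp_pos: [0.6316, 0.0136, 0.1672]
contact_force: [0.4, -0.8, -0.7]
t 9.2 tcp [0.6316 0.0136 0.1672] cm now-axes [-0.59  9.84 -0.02] cm target-axes [-0.6   9.84 -0.03] turn [ 0.0004  0.0001 -0.0016] F [ 0.4 -0.8 -0.7] grip 0.0173 59.9
```

View pics/t3.png

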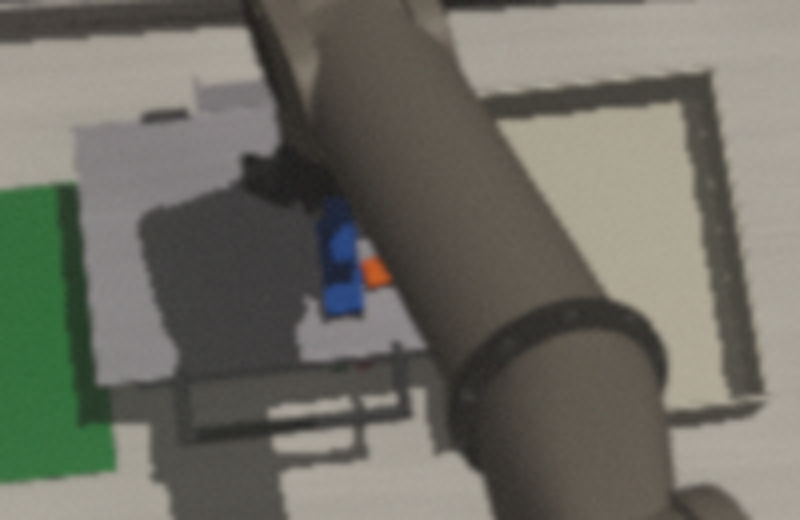

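The scraper (crop ~(340,260)) is pushing a candy at ~(375,272), and nothing is left behind it. I'll carry on past the edge.

```bash
python3 -m crank '[[[0,0.6,0],[0,0,0]],[[0,1,0],[0,0,0]],[[0,1,0],[0,0,0]],[[0,1,0],[0,0,0]],[[0,1,0],[0,0,0]]]' | sed -n '2p;4p'
python3 -m crank '[[[0,1,0],[0,0,0]],[[0,1,0],[0,0,0]],[[0,1,0],[0,0,0]],[[0,1,0],[0,0,0]],[[0,0.8,0],[0,0,0]]]' | sed -n '2p;4p'
python3 -m crank '[[[0,0.6,0],[0,0,0]],[[0,0.6,0],[0,0,0]],[[0,0,0],[0,0,0]],[[0,0,0],[0,0,0]]]' | sed -n '2p;4p'
python3 -c "
from h import *
go(.6,.3,.21,.045)
p,d=optics.grab_frame('side');cv2.imwrite('pics/s4.png',cv2.resize(p[120:260,200:370,::-1],None,fx=4,fy=4,interpolation=cv2.INTER_CUBIC))"
```

```text
tcp_pos: [0.6336, -0.0325, 0.1673]
contact_force: [0.3, 1.0, -1.2]
tcp_pos: [0.6358, -0.0804, 0.1673]
contact_force: [0.7, 0.1, -1.7]
tcp_pos: [0.6363, -0.0909, 0.1673]
contact_force: [0.4, -0.3, -1.2]
t 10.65 tcp [ 0.6363 -0.0909  0.1673] cm now-axes [ -1.87 -39.21  -4.26] cm target-axes [ -1.87 -39.21  -4.27] turn [-0.0003 -0.     -0.    ] F [ 0.4 -0.3 -1.2] grip 0.0171 59.9
```

View pics/s4.png

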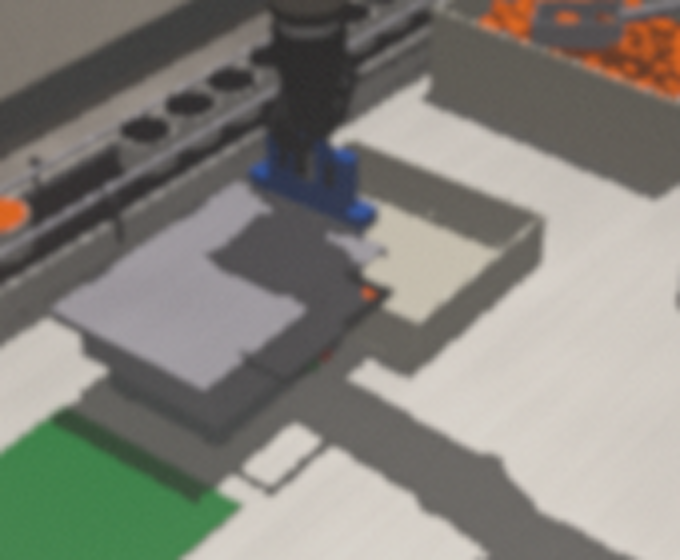

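Lid surface is clear behind the scraper; one candy shows in the pan near (370,293), with the others hidden. I'll lift and carry back over the mat, then check the pan.

```bash
python3 -m crank '[[[0,0,-2],[0,0,0]],[[0,0,-2.3],[0,0,0]],[[0,-2,0],[0,0,0]],[[0,-3,0],[0,0,0]],[[0,-3,0],[0,0,0]]]' >/dev/null
python3 -m crank '[[[0,-3,0],[0,0,0]],[[0,-3,0],[0,0,0]],[[-0.4,-3,0],[0,0,0]],[[-0.4,-3,0],[0,0,0]],[[-0.4,-3,0],[0,0,0]]]' >/dev/null
python3 -m crank '[[[-0.4,-3,0],[0,0,0]],[[-0.3,-3,0],[0,0,0]],[[0,-3,0],[0,0,0]],[[0,-3,0],[0,0,0]],[[0,-2,0],[0,0,0]]]' >/dev/null
python3 -m crank '[[[0,-1,0],[0,0,0]],[[0,0,0],[0,0,0]],[[0,0,0],[0,0,0]]]' >/dev/null
python3 -c "
from h import *
go(.597,.299,.0445,.045)
p,d=optics.grab_frame('top');p2,d2=optics.grab_frame('side')
a=cv2.resize(p[110:240,200:400,::-1],(600,390),interpolation=cv2.INTER_CUBIC)
hs=cv2.cvtColor(p,cv2.COLOR_RGB2HSV);m=((hs[...,0]<15)&(hs[...,1]>130)&(hs[...,2]>50)).astype(np.uint8)
n,l,s,c=cv2.connectedComponentsWithStats(m)
for i in range(1,n):
    if 200<c[i,0]<400 and 120<c[i,1]<240 and s[i,4]>3: print(c[i].round(1),s[i,4],px2w('top',*c[i],d=np.median(d[l==i])).round(3))
b=p2[120:260,200:370,::-1];print(a.shape);cv2.imwrite('pics/t5.png',a);cv2.imwrite('pics/s5.png',cv2.resize(b,None,fx=4,fy=4,interpolation=cv2.INTER_CUBIC))"
```

```text
t 12.5 tcp [0.6008 0.286  0.2101] cm now-axes [-0.33 -1.34 16.56] cm target-axes [-0.32 -1.32 16.56] turn [ 0.0014  0.     -0.0016] F [-0.1 -0.5 -1.2] grip 0.0172 60.0
[315.9 156.3] 15 [ 0.688 -0.096  0.018]
[323.7 163.8] 30 [ 0.658 -0.117  0.029]
[326.6 184.6] 49 [ 0.592 -0.122  0.019]
(390, 600, 3)
```

View pics/t5.png

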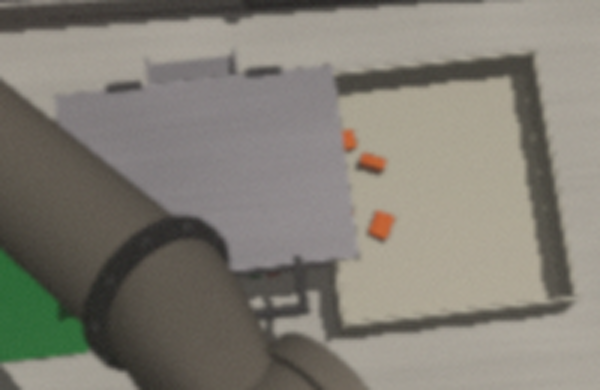

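View pics/s5.png

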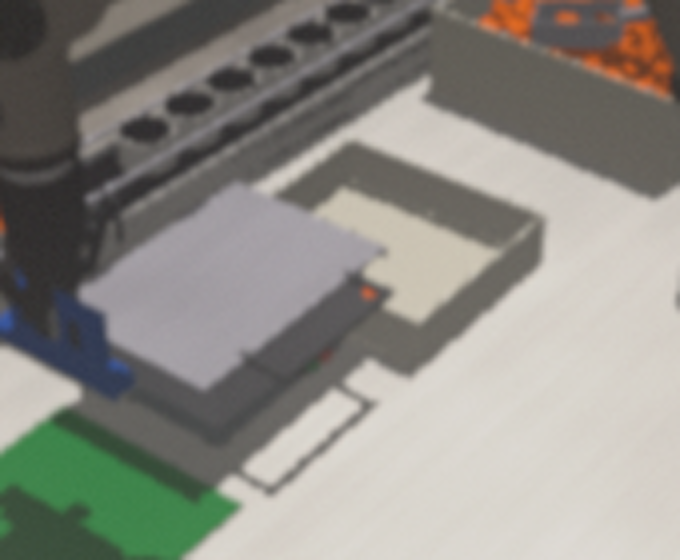

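```bash
python3 -c "
from h import *
for z in (.013,.03,.05,.065): print(z,px2w('side',292.1,192.8,z=z))
m=CM['side'];f=210/np.tan(np.radians(m['vertical_fov'])/2)
for q in ((.592,-.122,.015),(.688,-.096,.015),(.658,-.117,.025),(.6267-.1-.14*-.042+.0,-.081,.125)):
  c=m['R']@np.array(q)+m['t'];u=np.array([c[0]/c[2]*f+m['cx'],c[1]/c[2]*f+m['cy']]);print(q,u,(u-[200,120])*4)"
```

```text
0.013 [ 0.5879491  -0.12790369  0.013     ]
0.03 [ 0.57374659 -0.11063047  0.03      ]
0.05 [ 0.55703777 -0.09030904  0.05      ]
0.065 [ 0.54450615 -0.07506797  0.065     ]
(0.592, -0.122, 0.015) [290.50881237 192.71137326] [362.03524948 290.84549303]
(0.688, -0.096, 0.015) [269.96113407 187.11722157] [279.8445363  268.46888627]
(0.658, -0.117, 0.025) [278.17483953 185.65483329] [312.69935811 262.61933316]
(0.53258, -0.081, 0.125) [295.32086673 181.40556361] [381.2834669  245.62225443]
```

Three candies lie in the pan (top crop (347,140), (372,162), (381,226)). The lid is clear, and the fourth must be in the strip under the lid's edge that neither camera can see. Next I set the scraper down.

```bash
python3 -m crank '[[[-0.3,-1.3,1],[0,0,0]],[[0,0,3],[0,0,0]],[[0,0,4],[0,0,0]],[[0,0,4],[0,0,0]],[[0,0,3],[0,0,0]]]' >/dev/null
python3 -m crank '[[[0,0,1],[0,0,0]],[[0,0,0.3],[0,0,0]],[[0,0,0],[0,0,0]],[[0,0,0],[0,0,0]]]' 
python3 -c "
from h import *
go(.597,.299,.0440,.045)"
```

```text
clock: 13.5
tcp_pos: [0.5979, 0.3014, 0.0492]
orientation: [-3.139, -0.07, -0.004]
contact_force: [-0.1, 0.0, -0.7]
grip_width: 0.017
gripper_force: 59.9
t 13.5 tcp [0.5979 0.3014 0.0492] cm now-axes [-0.1   0.23  0.52] cm target-axes [-0.1   0.23  0.52] turn [-0.0015 -0.0028 -0.0004] F [-0.1  0.  -0.7] grip 0.017 59.9
```

```bash
python3 -m crank '[[[0,0,0.3],[0,0,0]],[[0,0,0.2],[0,0,0]],[[0,0,0],[0,0,0]],[[0,0,0],[0,0,0]]]'
python3 -m crank '[[[0,0,0.1],[0,0,0]],[[0,0,0],[0,0,0]],[[0,0,0],[0,0,0]]]'
```

```text
clock: 13.9
tcp_pos: [0.5975, 0.3009, 0.0436]
orientation: [-3.14, -0.07, -0.003]
contact_force: [-1.4, -1.0, 6.3]
grip_width: 0.0173
gripper_force: 60.6
clock: 14.2
tcp_pos: [0.5975, 0.3009, 0.0435]
orientation: [-3.14, -0.07, -0.003]
contact_force: [-3.6, -2.9, 12.6]
grip_width: 0.0171
gripper_force: 62.0
```

```bash
python3 -m crank '[[[0,0,0],[0,0,0]],[[0,0,0],[0,0,0]],[[0,0,0],[0,0,0]],[[0,0,0],[0,0,0]],[[0,0,0],[0,0,0]]]' 8.5
python3 -m crank '[[[0,0,-1],[0,0,0]],[[0,0,-3],[0,0,0]],[[0,0,-4],[0,0,0]],[[0,0,-5],[0,0,0]],[[0,0,-5],[0,0,0]]]' >/dev/null
python3 -m crank '[[[0,0,-3],[0,0,0]],[[0,0,0],[0,0,0]],[[0,0,0],[0,0,0]]]' >/dev/null
python3 - <<'E'
from h import *
st()
p,d=optics.grab_frame('side')
cv2.imwrite('pics/s6.png',cv2.resize(p[130:290,150:340,::-1],None,fx=3.5,fy=3.5,interpolation=cv2.INTER_CUBIC))
E
```

```text
clock: 14.7
tcp_pos: [0.5966, 0.3004, 0.041]
orientation: [3.141, 0.07, -0.001]
contact_force: [-0.2, 0.5, 0.9]
grip_width: 0.0848
gripper_force: 0.0
{'clock': 15.5, 'joints': [-0.2634, 0.4829, -0.4238, 1.5266, 0.209, 1.1751, -2.2508], 'tcp_pos': [0.5969, 0.3006, 0.2526], 'orientation': [-3.1401, -0.0703, -0.0028], 'contact_force': [0.2488, -0.5476, 0.5904], 'moment': [0.0033, -0.0043, 0.0028], 'gripper_force': 0.0, 'grip_width': 0.0849}
[[ 0.999  0.045  0.002]
 [ 0.045 -0.999  0.001]
 [ 0.002 -0.001 -1.   ]]
```

View pics/s6.png

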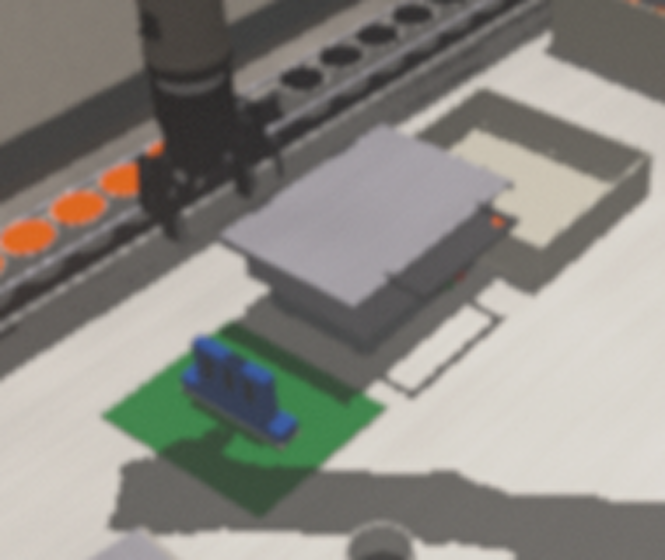

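Scraper stands upright mid-mat (crop ~(240,390)). I'll turn the gripper a quarter turn so it closes across the bar.

```bash
python3 -m crank '[[[0,0,0],[0,0,-0.13]],[[0,0,0],[0,0,-0.13]],[[0,0,0],[0,0,-0.13]],[[0,0,0],[0,0,-0.13]],[[0,0,0],[0,0,-0.13]]]' 4.2 40 >/dev/null
python3 -m crank '[[[0,0,0],[0,0,-0.13]],[[0,0,0],[0,0,-0.13]],[[0,0,0],[0,0,-0.13]],[[0,0,0],[0,0,-0.13]],[[0,0,0],[0,0,-0.13]]]' >/dev/null
python3 -m crank '[[[0,0,0],[0,0,-0.13]],[[0,0,0],[0,0,-0.14]],[[0,0,0],[0,0,0]],[[0,0,0],[0,0,0]]]' >/dev/null
python3 -c "
from h import *
go(.482,.0525,.2,1.613)"
```

```text
t 16.95 tcp [0.5963 0.3001 0.2499] cm now-axes [-24.27 -12.4    5.04] cm target-axes [-24.25 -12.46   4.99] turn [-0.0022  0.0007 -0.0018] F [-1.4 -0.5  0. ] grip 0.0419 0.0
```

```bash
python3 -m crank '[[[-1.5,-1,0],[0,0,0]],[[-2.5,-1.5,0],[0,0,0]],[[-3,-1.5,0],[0,0,0]],[[-3,-1.5,0],[0,0,0]],[[-3,-1.5,0],[0,0,0]]]' >/dev/null
python3 -m crank '[[[-3,-1.5,0],[0,0,0]],[[-3,-1.5,1],[0,0,0]],[[-3,-1.5,2],[0,0,0]],[[-2.3,-0.9,2],[0,0,0]],[[0,0,0],[0,0,0]]]' >/dev/null
python3 -m crank '[[[0,0,0],[0,0,0]],[[0,0,0],[0,0,0]]]' >/dev/null
python3 - <<'E'
from h import *
go(.482,.0525,.1035,1.613)
p,d=optics.grab_frame('side')
cv2.imwrite('pics/s7.png',cv2.resize(p[150:270,190:350,::-1],None,fx=4.5,fy=4.5,interpolation=cv2.INTER_CUBIC))
E
```

```text
t 18.15 tcp [0.4843 0.0536 0.202 ] cm now-axes [-0.1  -0.25  9.85] cm target-axes [-0.1  -0.23  9.85] turn [ 0.0015 -0.0009  0.0018] F [0.7 0.4 0.2] grip 0.0419 0.0
```

View pics/s7.png

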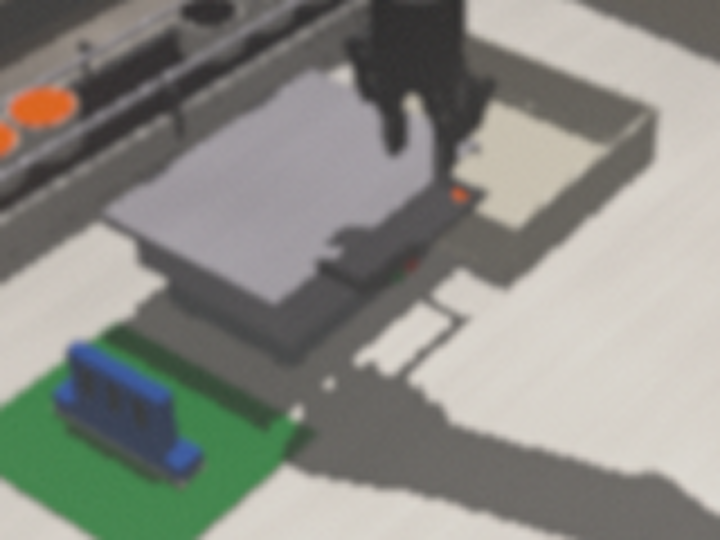

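The fingers hang above the front bar as planned (crop (420,150)), and the scraper still stands on its mat at (130,410). I'll descend with the opening reduced.

```bash
python3 -m crank '[[[-0.1,-0.2,0],[0,0,0]],[[0,0,2],[0,0,0]],[[0,0,2],[0,0,0]],[[0,0,1.5],[0,0,0]],[[0,0,0],[0,0,0]]]' 3.4
python3 -m crank '[[[0,0,1.5],[0,0,0]],[[0,0,1.5],[0,0,0]],[[0,0,1.2],[0,0,0]],[[0,0,0],[0,0,0]],[[0,0,0],[0,0,0]]]'
python3 -c "
from h import *
go(.482,.0525,.1035,1.613)"
```

```text
clock: 18.7
tcp_pos: [0.4804, 0.0513, 0.1447]
orientation: [-2.17, -2.269, 0.003]
contact_force: [-0.8, -0.2, 1.3]
grip_width: 0.0336
gripper_force: 0.0
clock: 19.2
tcp_pos: [0.4815, 0.0513, 0.104]
orientation: [-2.171, -2.27, 0.001]
contact_force: [-0.4, 1.1, 0.2]
grip_width: 0.0342
gripper_force: 0.0
t 19.2 tcp [0.4815 0.0513 0.104 ] cm now-axes [0.12 0.06 0.05] cm target-axes [0.12 0.06 0.05] turn [-0.0007 -0.0002  0.0021] F [-0.4  1.1  0.2] grip 0.0342 0.0
```

```bash
python3 -m crank '[[[0,0,0],[0,0,0]],[[0,0,0],[0,0,0]],[[0,0,0],[0,0,0]],[[0,0,0],[0,0,0]],[[0,0,0],[0,0,0]]]' 0 40
python3 - <<'E'
from h import *
s=monitor.get_obs()
# bar path about hinge, in tool axes (y=+x feeder, z down), steps of angle
L=.245;th=np.radians(np.arange(0,61,3))
P=np.c_[-L*np.cos(th),-L*np.sin(th)]*100
print(np.diff(P,axis=0).round(2).tolist())
E
```

```text
clock: 19.7
tcp_pos: [0.4822, 0.0513, 0.1049]
orientation: [2.171, 2.269, 0.002]
contact_force: [-0.1, 0.1, 4.9]
grip_width: 0.0106
gripper_force: 39.3
[[0.03, -1.28], [0.1, -1.28], [0.17, -1.27], [0.23, -1.26], [0.3, -1.25], [0.36, -1.23], [0.43, -1.21], [0.49, -1.19], [0.55, -1.16], [0.61, -1.13], [0.67, -1.09], [0.73, -1.06], [0.78, -1.02], [0.83, -0.98], [0.88, -0.93], [0.93, -0.88], [0.98, -0.83], [1.02, -0.78], [1.06, -0.73], [1.09, -0.67]]
```

```bash
python3 -m crank '[[[0,0,-1.3],[0,0,0]],[[0,0.1,-1.3],[0,0,0]],[[0,0.2,-1.25],[0,0,0]],[[0,0.2,-1.25],[0,0,0]],[[0,0.3,-1.25],[0,0,0]]]'
python3 -m crank '[[[0,0.4,-1.25],[0,0,0]],[[0,0.4,-1.2],[0,0,0]],[[0,0.5,-1.2],[0,0,0]],[[0,0.55,-1.15],[0,0,0]],[[0,0.6,-1.15],[0,0,0]]]'
python3 -c "
from h import *
go(.604,.0565,.3157,1.613)"
```

```text
clock: 20.2
tcp_pos: [0.4901, 0.0517, 0.1685]
orientation: [2.172, 2.27, 0.002]
contact_force: [5.7, 0.9, -7.3]
grip_width: 0.0106
gripper_force: 38.8
clock: 20.7
tcp_pos: [0.5135, 0.0527, 0.2278]
orientation: [-2.171, -2.269, 0.003]
contact_force: [1.2, 1.3, -5.6]
grip_width: 0.0103
gripper_force: 38.8
t 20.7 tcp [0.5135 0.0527 0.2278] cm now-axes [-0.02  9.04 -8.81] cm target-axes [-0.    9.06 -8.79] turn [-0.0022  0.0001  0.002 ] F [ 1.2  1.3 -5.6] grip 0.0103 38.8
```

```bash
python3 -m crank '[[[0,0.65,-1.1],[0,0,0]],[[0,0.75,-1.05],[0,0,0]],[[0,0.8,-1],[0,0,0]],[[0,0.85,-0.95],[0,0,0]],[[0,0.9,-0.95],[0,0,0]]]' | sed -n '2p;4p'
python3 -m crank '[[[0,0.95,-0.9],[0,0,0]],[[0,1,-0.85],[0,0,0]],[[0,1,-0.8],[0,0,0]],[[0,1.05,-0.7],[0,0,0]],[[0,1.1,-0.65],[0,0,0]]]' | sed -n '2p;4p'
python3 -m crank '[[[0,0,0],[0,0,0]],[[0,0,0],[0,0,0]],[[0,0,0],[0,0,0]],[[0,0,0],[0,0,0]],[[0,0,0],[0,0,0]]]' >/dev/null
python3 - <<'E'
from h import *
go(.6047,.0565,.3171,1.613)
s=monitor.get_obs();x,z=s["tcp_pos"][0],s["tcp_pos"][2]
print("angle",np.degrees(np.arctan2(z-.1035,.7266-x)), np.degrees(np.arcsin((z-.1049)/.245)),np.hypot(z-.1035,.7266-x))
p,d=optics.grab_frame('side');q,_=optics.grab_frame('top')
a=cv2.resize(p[130:280,180:340,::-1],(400,375),interpolation=cv2.INTER_CUBIC);b=cv2.resize(q[110:240,190:390,::-1],(400,260),interpolation=cv2.INTER_CUBIC)
c=np.zeros((375,800,3),np.uint8);c[:,:400]=a;c[:260,400:]=b;cv2.imwrite('pics/end.png',c)
E
```

```text
tcp_pos: [0.5501, 0.0543, 0.2785]
contact_force: [-16.7, -0.5, 10.7]
tcp_pos: [0.6032, 0.0568, 0.32]
contact_force: [-13.0, -0.9, 15.7]
t 22.2 tcp [0.6037 0.0568 0.3202] cm now-axes [-0.04  0.1   0.31] cm target-axes [-0.04  0.1   0.31] turn [-0.0007  0.0014  0.0018] F [-11.5  -1.6  16.2] grip 0.0105 41.5
angle 60.43331811194279 61.505092019107586 0.24916654697346804
```

View pics/end.png

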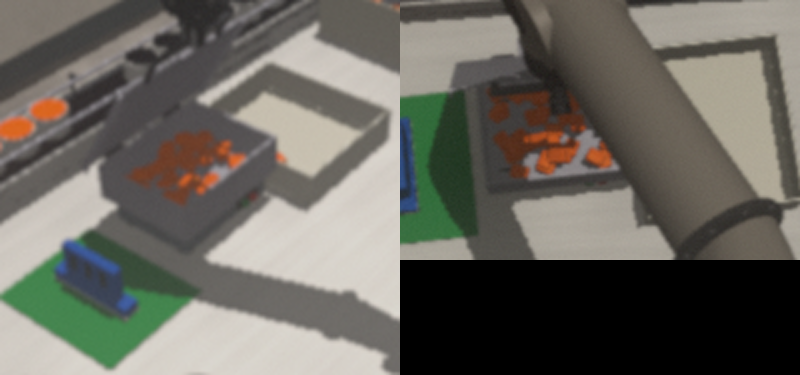

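The lid stands open at about 60°, the scraper is upright on the mat ((95,280) left), and nothing is under the lid. I'll ease the small radial preload, check, and hand in.

```bash
python3 -m crank '[[[0,0.05,0.1],[0,0,0]],[[0,0.05,0.1],[0,0,0]],[[0,0,0],[0,0,0]],[[0,0,0],[0,0,0]],[[0,0,0],[0,0,0]]]'
python3 - <<'E'
from h import *
s=monitor.get_obs();x,z=s["tcp_pos"][0],s["tcp_pos"][2]
a=np.degrees(np.arctan2(z-.1035,.7266-x));print("angle",a,np.abs(s["qvel"]).max())
if 57.5<a<62.5: print(r.hand_in())
E
```

```text
clock: 22.8
tcp_pos: [0.6039, 0.0568, 0.3202]
orientation: [2.171, 2.269, -0.004]
contact_force: [-19.5, -3.4, 27.7]
grip_width: 0.0102
gripper_force: 42.8
angle 60.494805322847455 0.0016951345182513852
the job is handed in; nothing more can be done
None
```

The job is handed in at 22.8 s: the lid is held still at about 60° and the scraper stands upright near its mat's centre. Three candies were seen in the pan; I never saw the fourth, which I take to be in the strip under the lid's edge. My last nudge, meant to ease the load on the bar, raised the measured force from about 20 N to 34 N, well under the 120 N wrist limit.

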